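Hang the lopsided snack caddy on the sprung scale hook

TASK

Weigh the snack caddy: lift it by its handle, bring the scale's hook arm in under the raised notch of the handle, and let the caddy down slowly (no faster than about 3 cm a second) and gently until the sprung hook carries its whole weight, neither more nor less, before you let go, so that the hook does not drop, bounce or get pushed too far and the caddy does not swing. Leave it hanging level and still from the notch, clear of the counter, and leave the other things on the counter where they are.

Things in the scene. Friction and masses are not known exactly. Their poses are not given: they have to be found in the camera images.
- caddy: Snack caddy to be hung: blue tray 90 (x) x 150 (y) x 35 mm, two glass jars fixed in its +y end (tops at z 52 mm), rigid steel flat-bar handle in the plane x = 0: posts at y +-69, level bar 10 mm thick (x), z 96 to 108, one raised inverted-V notch (32 wide, 16 high) at y +22. Mass unknown, 0.20 to 0.80 kg, centred below the notch, not mid-handle. Origin: centre of underside, z up.
- caddy_grip (a point): Point to grasp: middle of the handle's level bar, 102 mm above the underside, at y = -16 mm in the caddy, 38 mm from the notch. Bar 10 mm thick along x (close the fingers along the caddy's x), 12 mm tall. The weight pulls to one side of this point, so grip firmly. Axes as the caddy's.
- caddy_notch (a point): Point in the crook of the raised notch, under the handle bar, where the top of the hook arm comes to lie: at x = 0, y = +22, z = +108 mm in the caddy. Axes as the caddy's.
- scale: Column scale fixed to the counter: foot 150 x 130 x 16 mm, starting 60 mm from the origin; steel column 28 x 40 mm, axis 154 mm from the origin along +x, 294 mm high with a 50 x 70 mm cap; hook arm pointing to -x. Origin on the counter right under the hook seat, z up.
- hook_seat (a point): Seat on the sprung hook arm: point on the top line of the arm, a level 8 mm round bar along the scale's x, 240 mm above the counter when unloaded; it goes down with the arm. A 20 mm round collar bounds the seat at x +22 mm; at x -24 the tip turns up, ending at x -36 mm, 16 mm above the seat. Axes as the scale's.
- hook (a joint): How far the hook arm has gone down, m: 0 unloaded, 0.11 at the end stop. It begins to sink at 1 N, then 1 mm per 0.08 N (80 N/m), lightly damped: a caddy let go before its whole weight is on the hook drops and bounces; one pushed too far springs up.
- lunchbox: Bystander: closed blue lunchbox with a flap lid, 136 x 186 x 65 mm. Origin at the centre of the underside.
- spoon: Bystander: steel spoon 170 mm long lying along its x. Origin below its middle.
- fork: Bystander: green plastic fork 170 mm long lying along its x. Origin below it.
- jar_low: Bystander: lower of two stacked glass jars, 68 mm across and 65 mm high. Origin at the centre of the underside.
- jar_high: Bystander: upper stacked jar, same size.
- muffin_cup: Bystander: red silicone muffin cup, 68 mm across, 32 mm high. Origin at the centre of the underside.
- mug: Bystander: white mug, 80 mm across and 90 mm high, handle at its +y. Origin at the centre of the underside.
Things that resemble listed ones, but are neither listed nor needed, are in the scene too. Leave any green look-alike of the caddy alone.

How it is judged:
On the way, in this order (a step that is already met when the one before it is completed fails the run):
1. the caddy is lifted clear of the counter (height (world z) of caddy_notch above 0.15 m), for 0.2 s.
2. the hook takes up part of the weight while the robot still holds the caddy (contact force between scale and caddy above 0.5 N and contact force between the fingers and caddy above 2 N and distance between caddy_notch and hook_seat below 0.02 m), for 0.2 s.
At the end, for the whole second after the job is handed in: The caddy hangs from the hook with the notch within 20 mm of the hook seat, clear of the counter by 15 mm or more, level within 0.12 rad, the hook down by more than 6 mm and bearing it with more than 1.2 N, caddy and hook at rest (under 30 mm/s, 0.2 rad/s; hook under 20 mm/s) (distance between caddy_notch and hook_seat below 0.02 m and contact force between scale and caddy above 1.2 N and value of joint hook above 0.006 m and height (world z) of caddy above 0.015 m and angle between caddy's own z axis and vertical below 0.12 rad and linear speed of caddy below 0.03 m/s and angular speed of caddy below 0.2 rad/s and velocity of joint hook between -0.02 and 0.02 m/s); the robot touches nothing.
It fails at once if the hook arm drops, bounces or is moved faster than 0.07 m/s (velocity of joint hook above 0.07 m/s or velocity of joint hook below -0.07 m/s).
It fails at once if the hook arm is pushed down by more than 100 mm, well past what the heaviest caddy weighs (value of joint hook above 0.1 m).
It fails at once if the scale is pushed or knocked with more than 15 N (contact force between anything else and scale above 15 N).
It fails at once if the caddy swings by more than 0.3 rad from level while on the hook, or 0.6 rad anywhere (angle between caddy's own z axis and vertical above 0.6 rad or (contact force between scale and caddy above 0.5 N and angle between caddy's own z axis and vertical above 0.3 rad)).
It fails at once if another thing on the counter is moved by more than 30 mm (distance of any of lunchbox, spoon, fork, jar_low, jar_high, muffin_cup, mug from where it was at the start of the episode above 0.03 m).
It also fails if it takes over 72 s, if anything falls off the work surface, if the arm or the gripper's body presses on something with over 40 N, if the wrist force passes 120 N, or if a joint passes its speed limit or range.

ROBOT

A 6-joint arm with a two-finger parallel gripper is mounted at the origin on the work surface. World frame = base frame: x ahead of the robot, y to its left, z up, the work surface at z = 0. Lengths are in m, angles in rad, forces in N, time in s.
With the tool pointing down it reaches from about 0.3 to 0.875 m from the base axis. Payload 6.4 kg.
Tool frame: the origin (TCP) lies midway between the tips of the shut fingers; the grasp point (between the pads) lies 19 mm behind it; z points along the fingers, y is the line along which they close (so a half turn about z gives the same grasp; the last joint's range is limited). The gripper opens to 85 mm and grips with 20 to 120 N. Pads are 22 mm wide; open, the fingers measure 114 mm over their backs; the gripper's body (76 mm by 85 mm) begins 54 mm behind the grasp point. The pads swing forward as they close: fully open they stand 13 mm farther back than shut.
Start: joints at [-1.369, 0.181, 1.607, -0, 1.354, -0.206], TCP at [0.228, -0.528, 0.231] pointing down, gripper open.
Joint ranges: [-2.99, 2.99], [-0.89, 2.07], [0.3, 2.58], [-1.14, 4.28], [0, 2.63], [-3.12, 3.12]. Speed limits (rad/s): [2.57, 2.57, 3.01, 3.14, 3.14, 3.14].

INTERFACE

Orientations are given as a unit quaternion [w, x, y, z].
In Python, from bench import status, camera, ctrl gives the robot as it stands. The module is installed in compiled form; this text tells all that it offers.
- The arm moves only by the shell command python3 -m handwheel 'ROWS'. ROWS is JSON, a list that holds one entry, the list of rows, each a list of 7 numbers: the opening, from -1 (shut) to 1 (fully open), then the shift along the tool's x, y, z in cm, then the turn, a rotation vector about the tool's x, y, z in degrees. A call has 1 to 10 rows; each row is the pose to reach, as a shift and turn from the pose commanded when the call began, along the tool's axes at that moment; what a row does not reach only later rows make up. A row lasts 1/8 s, in which the tool goes at most 62.5 mm and 10.7 degrees, less where a joint would pass 70% of its speed; a pose out of reach is approached as far as the arm can. A call with a gripper value outside its range is refused whole. The fingers move at their own pace and stop on an object; the grip force is fixed at half the most. Time passes only in rows, so rows that repeat a pose let the fingers close. It gives the time, the measured TCP pose, the force, the opening and the grip force at its end, in the units of the state.
- status.get_obs(): the state, without advancing time (a new reading comes with each control period).
- camera(name): name is "side" or "top" or "wrist"; returns a dict with "frame" (384x512x3 uint8, blue, green, red), "depth" (384x512 float32, m along the optical axis (not along the pixel's ray), 0 where there is no reading), "fx", "fy", "cx", "cy" (pixels), "dist" ([k1, k2, p1, p2, k3] as OpenCV has them; the pictures are not rectified), "extrinsics" (4x4, takes a point from camera to world coordinates); the wrist camera has in their place "hand_eye" (4x4, takes a point from camera to tool coordinates, whose origin is the TCP and whose axes are the flange's). Camera axes: x right, y down, z forward; pixel columns grow to the right and rows downward; lengths in m; the calibration is good to about 2 mm. A picture is of the moment at which its call begins: read the wrist's pose just before it.
- ctrl.hand_in(): hands the job in; it is judged then, once.
The state is a dict: "time_s": time; "q": joint angles; "dq": joint speeds; "joint_efforts": joint torques, N m; "eef_pos": TCP position; "eef_rot": TCP orientation; "wrist_force": force on the tool from outside, world axes, zero at the start; "torque": the same for the moment, N m; "opening": opening from 0.0 (shut) to 1.0 (fully open); "grasp_force": force on a finger pad.
Only numpy, scipy, OpenCV 4.12 (cv2) and the standard library are available. Lean on these libraries where they do the work, as an engineer would, in place of code of your own. Each camera call takes 0.05 s, during which the arm holds its last target. There are 200 camera calls.

## Working session

There is one attempt and no reset: what is moved stays moved. The work goes in short steps, Python scripts to look and compute and a shell command to move; the robot and the scene stay as the last step left them, time stands still between calls to the robot, and variables do not carry over. Pictures are saved under pics/ and viewed, at most 10 in all, crops included, and the job is handed in when it is done.

```bash
mkdir -p pics; cat > h.py <<'E'
import numpy as np,cv2
from bench import status,camera,ctrl
from scipy.spatial.transform import Rotation as R
def pose():
    o=status.get_obs(); T=np.eye(4); q=o['eef_rot']; T[:3,:3]=R.from_quat([q[1],q[2],q[3],q[0]]).as_matrix(); T[:3,3]=o['eef_pos']; return T
def grab(n):
    T=pose() if n=='wrist' else None
    c=camera(n); c['E']=T@np.array(c['hand_eye']) if n=='wrist' else np.array(c['extrinsics'])
    c['K']=np.array([[c['fx'],0,c['cx']],[0,c['fy'],c['cy']],[0,0,1.]]); c['dist']=np.array(c['dist'],float); return c
def rays(c,uv):
    p=cv2.undistortPoints(np.array(uv,float).reshape(-1,1,2),c['K'],c['dist'])[:,0]
    d=np.c_[p,np.ones(len(p))]@c['E'][:3,:3].T; return c['E'][:3,3],d
def onplane(c,uv,z):
    o,d=rays(c,uv); return o+d*((z-o[2])/d[:,2])[:,None]
def cloud(c):
    h,w=c['depth'].shape; v,u=np.mgrid[:h,:w]; o,d=rays(c,np.c_[u.ravel(),v.ravel()])
    P=(o+d*c['depth'].reshape(-1,1)).reshape(h,w,3); P[c['depth']==0]=np.nan; return P
E
python3 - <<'E'
from h import *
o=status.get_obs(); print(o)
a=[]
for n in('side','top'):
    c=grab(n); np.savez('pics/'+n,**c); a.append(c['frame']); print(n,c['E'].round(3),c['fx'],c['dist'])
    cv2.imwrite(f'pics/{n}0.png',cv2.resize(c['frame'],(800,600)))
E
```

```text
{'time_s': 0.0, 'q': array([-1.36927376e+00,  1.81563887e-01,  1.60801043e+00,  2.53933170e-05,
        1.35380339e+00, -2.06313428e-01]), 'dq': array([ 0.00036092,  0.00156122, -0.00055345, -0.0018874 ,  0.00115319,
       -0.00018781]), 'joint_efforts': array([ 9.31441173e-04, -4.44863462e+01, -3.51337337e+01, -1.90297183e-04,
        9.05819354e-03,  4.46140319e-06]), 'eef_pos': array([ 0.22796153, -0.52727649,  0.23037014]), 'eef_rot': array([-8.92493397e-04,  9.79280838e-01,  2.02504924e-01,  1.45344153e-05]), 'wrist_force': array([ 0.1663261 , -0.25341793,  0.21600496]), 'torque': array([-0.01139508, -0.01463584, -0.01018552]), 'grasp_force': 0.0, 'opening': 1.0028500827304137}
side [[-0.938 -0.218  0.269  0.203]
 [-0.347  0.606 -0.716  1.003]
 [-0.007 -0.765 -0.644  1.061]
 [ 0.     0.     0.     1.   ]] 406.92644252445655 [-0.00642045  0.          0.          0.          0.        ]
top [[ 0.02  -0.988  0.155  0.345]
 [-1.    -0.018  0.014 -0.02 ]
 [-0.011 -0.155 -0.988  1.871]
 [ 0.     0.     0.     1.   ]] 490.285689702671 [0.03553301 0.         0.         0.         0.        ]
```

View pics/side0.png

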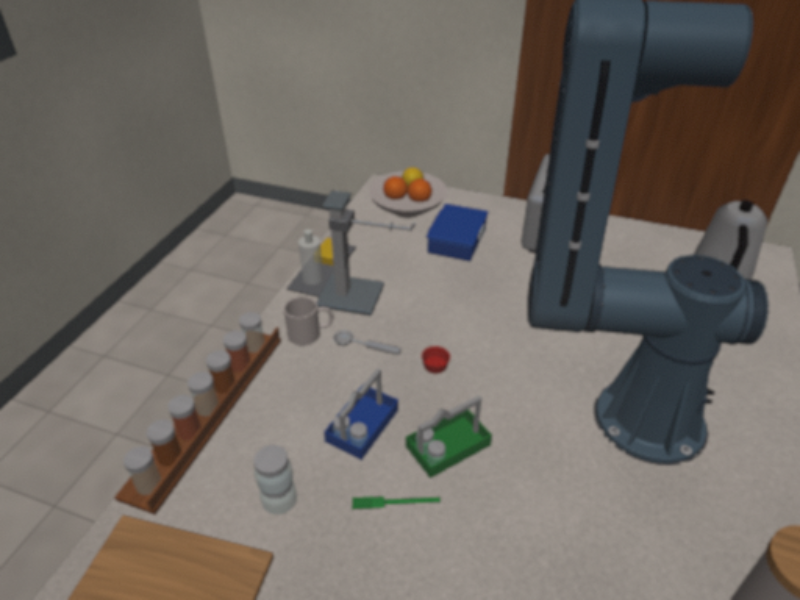

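View pics/top0.png

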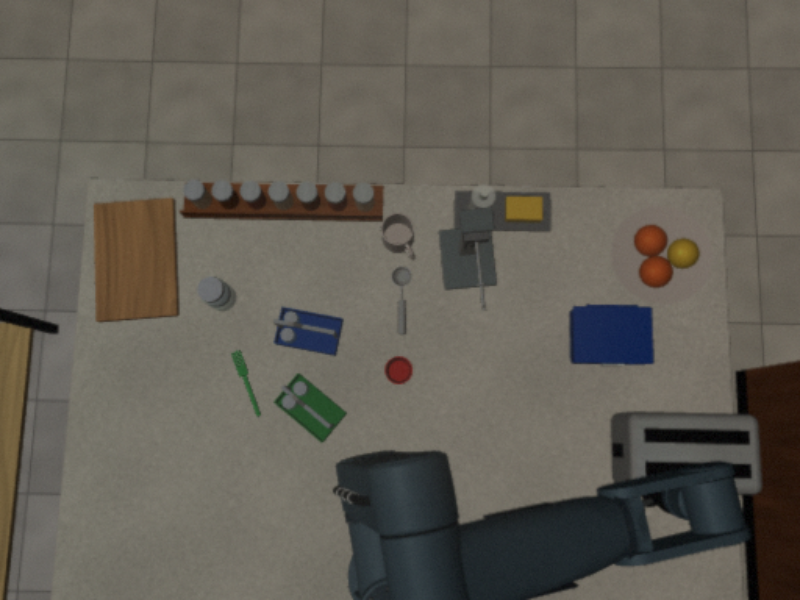

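The caddy I want is the blue tray with a handle at side (362,422) / top (309,331). Three things could be taken for it: the green look-alike at side (448,441) / top (311,407), the blue lunchbox at top (612,335), and the stacked jars at top (215,293). The scale's hook arm runs from the column at top (475,240) to its tip at (484,305).

```bash
python3 - <<'E'
from h import *
C={}
for n in('side','top'):
    d=np.load(f'pics/{n}.npz'); c={k:d[k] for k in d}; C[n]=c
    P=cloud(c); s=512/800
    hsv=cv2.cvtColor(c['frame'],cv2.COLOR_BGR2HSV)
    m=cv2.inRange(hsv,(105,130,40),(130,255,255))
    k,l,st,ce=cv2.connectedComponentsWithStats(m)
    tgt=np.array([362,422] if n=='side' else [309,331])*s
    i=min([j for j in range(1,k) if st[j,4]>150],key=lambda j:np.hypot(*(ce[j]-tgt)))
    Q=P[l==i]; print(n,'tray',st[i],np.nanmedian(Q,0).round(3),np.nanpercentile(Q,[2,98],axis=0).round(3))
    if n=='top':
        # outline at rim height 35mm
        cnt=max(cv2.findContours((l==i).astype(np.uint8),0,2)[0],key=len)[:,0]
        W=onplane(c,cnt,0.035)[:,:2]; r=cv2.minAreaRect((W*1000).astype(np.float32)); print('rect',r,(cv2.boxPoints(r)).round(0))
        cen=np.array(r[0])/1000
    d2=np.linalg.norm(P[...,:2]-cen if n=='top' else P[...,:2]-cen0,axis=-1) if n=='top' else None
    C[n]['P']=P
for n in C:
    P=C[n]['P']; near=np.linalg.norm(P[...,:2]-cen,axis=-1)<0.1
    b=near&(P[...,2]>0.08)&(P[...,2]<0.13); Q=P[b]; print(n,'bar',len(Q))
    if len(Q)>10:
        vx,vy,x0,y0=cv2.fitLine(Q[:,:2].astype(np.float32),cv2.DIST_HUBER,0,1e-3,1e-3).ravel(); t=(Q[:,:2]-[x0,y0])@[vx,vy]
        print(vx,vy,x0,y0,t.min(),t.max(),np.degrees(np.arctan2(vy,vx)),np.percentile(Q[:,2],[5,50,95]).round(3))
    sc=(P[...,0]>0.45)&(P[...,0]<0.85)&(np.abs(P[...,1]+0.19)<0.12)&(P[...,2]>0.2)&(P[...,2]<0.265)
    Q=P[sc]; print(n,'arm',len(Q))
    if len(Q)>10:
        print(np.nanpercentile(Q,[1,25,50,75,99],axis=0).round(3))
# arm, column by tri-view pixels at s
for a in ([484,305],[480,262],[484,290]): print('top px',a,onplane(C['top'],[np.array(a)*.64],0.24).round(3))
for a in ([412,227],[380,223]): print('side px',a,onplane(C['side'],[np.array(a)*.64],0.24).round(3))
a=C['top']['frame'][165:240,160:235]; b=C['top']['frame'][110:210,270:330]; 
q=C['side']['frame'][120:200,170:280]; t=C['side']['frame'][230:310,195:275]
h=lambda z:cv2.resize(z,None,fx=300/z.shape[0],fy=300/z.shape[0],interpolation=3)
r1=np.hstack([h(a),h(q)]);r2=np.hstack([h(t),h(b)]);w=max(r1.shape[1],r2.shape[1])
f=lambda z:np.pad(z,((0,0),(0,w-z.shape[1]),(0,0)))
cv2.imwrite('pics/crop.png',np.vstack([f(r1),f(r2)])[:600,:800])
E
```

```text
side tray [209 250  45  43 647] [0.557 0.202 0.007] [[ 0.515  0.147 -0.001]
 [ 0.613  0.302  0.037]]
top tray [178 210  38  16 316] [0.542 0.211 0.004] [[ 0.517  0.159 -0.006]
 [ 0.569  0.29   0.035]]
rect ((542.6195678710938, 222.1509246826172), (139.38861083984375, 42.7361946105957), 80.17931365966797) [[510. 157.]
 [552. 150.]
 [576. 287.]
 [533. 294.]]
side bar 213
0.16072656 0.986999 0.56644374 0.23527527 -0.08489614656908981 0.0619791209475891 80.75092 [0.088 0.107 0.121]
side arm 320
[[ 0.595 -0.188  0.204]
 [ 0.712 -0.172  0.234]
 [ 0.754 -0.15   0.24 ]
 [ 0.768 -0.139  0.25 ]
 [ 0.79  -0.132  0.263]]
top bar 128
0.17063297 0.98533463 0.56457895 0.22213767 -0.07133490810399722 0.07447232123697996 80.17537 [0.097 0.108 0.123]
top arm 221
[[ 0.592 -0.189  0.226]
 [ 0.661 -0.177  0.239]
 [ 0.74  -0.17   0.244]
 [ 0.749 -0.162  0.249]
 [ 0.762 -0.136  0.259]]
top px [484, 305] [[ 0.601 -0.183  0.24 ]]
top px [480, 262] [[ 0.696 -0.174  0.24 ]]
top px [484, 290] [[ 0.634 -0.183  0.24 ]]
side px [412, 227] [[ 0.597 -0.182  0.24 ]]
side px [380, 223] [[ 0.673 -0.173  0.24 ]]
```

View pics/crop.png

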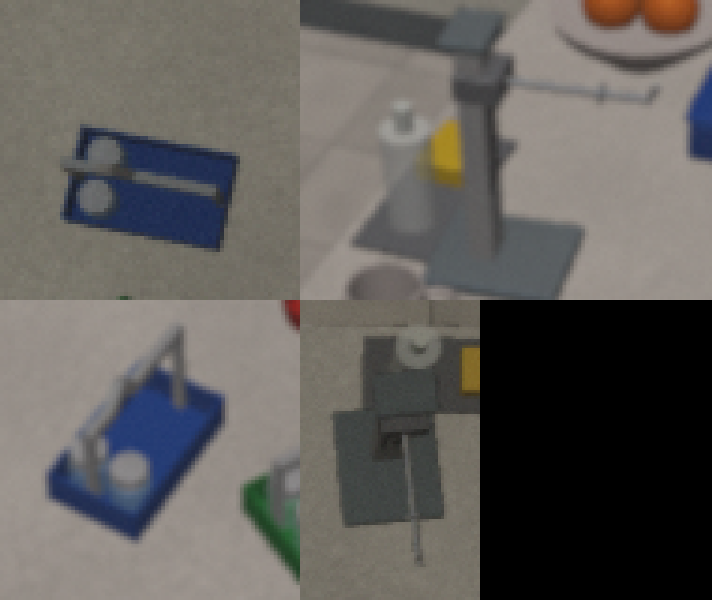

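The crop shows the blue tray, with its jars at the far +y end and the notch next to them. In the top-right part it shows the hook arm, with its collar at (602,92) and upturned tip at (655,93). The choice stands, so I move above the caddy.

```bash
cat >> h.py <<'E'
def delta(xyz,yawy):
    "rows' shift (cm) and z turn (deg) to bring the TCP to xyz, tool y along world heading yawy (deg), tool down"
    T=pose(); A=T[:3,:3]; w=np.radians(yawy); y=np.array([np.cos(w),np.sin(w),0]); z=np.array([0,0,-1.]); B=np.c_[np.cross(y,z),y,z]
    s=A.T@(np.array(xyz)-T[:3,3])*100; r=R.from_matrix(A.T@B).as_rotvec(degrees=True); return s.round(2),r.round(2)
E
python3 -m handwheel '[[[1,60,-54.5,-7,0,0,-57],[1,60,-54.5,-7,0,0,-57],[1,60,-54.5,-7,0,0,-57],[1,60,-54.5,-7,0,0,-57],[1,60,-54.5,-7,0,0,-57],[1,60,-54.5,-7,0,0,-57],[1,60,-54.5,-7,0,0,-57],[1,60,-54.5,-7,0,0,-57],[1,60,-54.5,-7,0,0,-57],[1,60,-54.5,-7,0,0,-57]]]'
python3 -c "
from h import *
print(delta([.52,.212,.3],-9.8))"
```

```text
time_s: 1.35
eef_pos: [0.4855, 0.0414, 0.2852]
eef_rot: [0.0, 0.764, 0.645, 0.0]
wrist_force: [1.2, -1.2, 1.0]
opening: 1.004
grasp_force: 0.0
(array([17.4 ,  0.55, -1.49]), array([0.01, 0.01, 0.17]))
```

```bash

python3 -m handwheel '[[[1,15,0.5,-1.5,0,0,0],[1,15,0.5,-1.5,0,0,0],[1,15,0.5,-1.5,0,0,0],[1,15,0.5,-1.5,0,0,0],[1,15,0.5,-1.5,0,0,0]]]'
python3 - <<'E'
from h import *
c=grab('wrist'); np.savez('pics/w1',**c); cv2.imwrite('pics/w1.png',c['frame']); print(c['E'].round(3))
p=pose(); print(p.round(3))
P=cloud(c)
b=(P[...,2]>.088)&(P[...,2]<.13)&(np.linalg.norm(P[...,:2]-[.565,.224],axis=-1)<.11); Q=P[b]; print(len(Q))
if len(Q)>30:
    vx,vy,x0,y0=cv2.fitLine(Q[:,:2].astype(np.float32),cv2.DIST_HUBER,0,1e-3,1e-3).ravel(); t=(Q[:,:2]-[x0,y0])@[vx,vy]
    print(np.degrees(np.arctan2(vy,vx))%180,x0,y0,t.min(),t.max(),np.percentile(Q[:,2],[5,50,95]))
    m=(t.min()+t.max())/2; print('mid',x0+m*vx,y0+m*vy)
    for a in np.linspace(t.min(),t.max(),13): 
        s=abs(t-a)<.006; print(round(a,3),np.median(Q[s,2]).round(4) if s.any() else 0,end='; ')
E
```

```text
time_s: 1.98
eef_pos: [0.5148, 0.1857, 0.2995]
eef_rot: [-0.0, 0.764, 0.645, -0.001]
wrist_force: [0.5, -0.1, 1.5]
opening: 1.0
grasp_force: 0.0
[[ 0.986 -0.161 -0.044  0.527]
 [-0.167 -0.952 -0.256  0.25 ]
 [-0.001  0.259 -0.966  0.443]
 [ 0.     0.     0.     1.   ]]
[[ 0.168  0.986 -0.001  0.515]
 [ 0.986 -0.168 -0.     0.185]
 [-0.001 -0.001 -1.     0.3  ]
 [ 0.     0.     0.     1.   ]]
1485
80.24651 0.56720656 0.22595695 -0.0749752474983761 0.06823672292024763 [0.1033053  0.10948576 0.12414668]
mid 0.5666357769823034 0.22263638446684703
-0.075 0.1091; -0.063 0.1092; -0.051 0.109; -0.039 0.1091; -0.027 0.109; -0.015 0.109; -0.003 0.1093; 0.009 0.1179; 0.02 0.1241; 0.032 0.1134; 0.044 0.1091; 0.056 0.109; 0.068 0.1089;
```

View pics/w1.png

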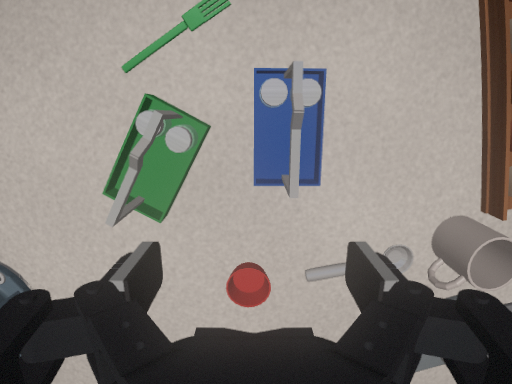

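The wrist view shows the blue caddy's handle along column 297, with the notch near (298,110). The bar top measures 0.109 m, and the notch peak agrees with the layout given. The green look-alike at (150,160) is clear of the gripper.

```bash
python3 -c "
from h import *
print(delta([.5648,.211,.2],-9.8),delta([.5648,.211,.0835],-9.8))"
```

```text
(array([3.37, 4.49, 9.96]), array([-0.04,  0.04,  0.11])) (array([ 3.38,  4.5 , 21.61]), array([-0.04,  0.04,  0.11]))
```

```bash

python3 -m handwheel '[[[0.6,3.4,4.5,5,0,0,0],[0.5,3.4,4.5,10,0,0,0],[0.5,3.4,4.5,14,0,0,0],[0.5,3.4,4.5,17,0,0,0],[0.5,3.4,4.5,19,0,0,0],[0.5,3.4,4.5,20.5,0,0,0],[0.5,3.4,4.5,21.6,0,0,0],[0.5,3.4,4.5,21.6,0,0,0],[0.5,3.4,4.5,21.6,0,0,0]]]'
python3 -c "
from h import *
print(delta([.5648,.211,.0835],-9.8))"
```

```text
time_s: 3.15
eef_pos: [0.5659, 0.2125, 0.085]
eef_rot: [0.0, 0.764, 0.645, 0.001]
wrist_force: [0.2, 0.1, 0.3]
opening: 0.751
grasp_force: 0.0
(array([-0.16, -0.09,  0.15]), array([ 0.09, -0.03,  0.17]))
```

```bash

python3 -m handwheel '[[[0.2,-0.1,-0.1,0.1,0,0,0],[-0.3,-0.1,-0.1,0.1,0,0,0],[-1,-0.1,-0.1,0.1,0,0,0],[-1,-0.1,-0.1,0.1,0,0,0],[-1,-0.1,-0.1,0.1,0,0,0],[-1,-0.1,-0.1,0.1,0,0,0],[-1,-0.1,-0.1,0.1,0,0,0],[-1,-0.1,-0.1,0.1,0,0,0]]]'
python3 -c "
from h import *
o=status.get_obs();print(o['wrist_force'],o['torque'],o['grasp_force'],o['opening'],pose()[:3,3])"
```

```text
time_s: 4.15
eef_pos: [0.5645, 0.2115, 0.0833]
eef_rot: [0.0, 0.764, 0.645, 0.0]
wrist_force: [2.4, -0.9, 1.0]
opening: 0.104
grasp_force: 60.1
[ 2.39472311 -0.91640286  0.95905899] [-0.17246755 -0.31071578 -0.03638759] 60.09238243103027 0.10443964682185415 [0.56447419 0.21146673 0.08332782]
```

```bash

python3 -m handwheel '[[[-1,0,0,-0.3,0,0,0],[-1,0,0,-1,0,0,0],[-1,0,0,-2,0,0,0],[-1,0,0,-3.5,0,0,0],[-1,0,0,-5,0,0,0],[-1,0,0,-6.2,0,0,0],[-1,0,0,-7,0,0,0],[-1,0,0,-7,0,0,0],[-1,0,0,-7,0,0,0],[-1,0,0,-7,0,0,0]]]'
cat >> h.py <<'E'
def barfit(P,cen,zlo,zhi,rad=.11):
    b=(P[...,2]>zlo)&(P[...,2]<zhi)&(np.linalg.norm(P[...,:2]-cen,axis=-1)<rad); Q=P[b]
    v=cv2.fitLine(Q[:,:2].astype(np.float32),cv2.DIST_HUBER,0,1e-3,1e-3).ravel(); t=(Q[:,:2]-v[2:])@v[:2]; return Q,v,t
def prof(Q,v,t):
    for a in np.arange(t.min(),t.max(),.012):
        s=abs(t-a)<.006
        if s.any(): print((v[2:]+a*v[:2]).round(4),np.median(Q[s,2]).round(4))
E
python3 - <<'E'
from h import *
for i in range(3):
    o=status.get_obs();print(o['wrist_force'],o['torque'],o['grasp_force'],o['opening'])
    c=grab('wrist')
cv2.imwrite('pics/w2.png',c['frame']); P=cloud(c)
Q,v,t=barfit(P,[.566,.224],.14,.21); print(len(Q)); prof(Q,v,t)
E
```

```text
time_s: 5.4
eef_pos: [0.5636, 0.2114, 0.1523]
eef_rot: [-0.0, 0.764, 0.645, -0.001]
wrist_force: [-0.5, -0.5, -5.6]
opening: 0.1
grasp_force: 59.1
[-0.48472541 -0.47368057 -5.5841562 ] [-0.17639437 -0.00488525  0.04821705] 59.14683222770691 0.10041719282124698
[ 0.41944407 -0.10070577 -5.34486159] [-0.20009292  0.03442917  0.0605867 ] 59.145920276641846 0.10394910987643532
[ 0.46909594 -0.18916046 -4.86152747] [-0.13134641  0.06761718  0.00762467] 59.14697706699371 0.10198193961256152
14598
[0.5592 0.1798] 0.1786
[0.5612 0.1917] 0.1786
[0.5632 0.2035] 0.1995
[0.5652 0.2153] 0.1931
[0.5672 0.2271] 0.2015
[0.5693 0.239 ] 0.1922
[0.5713 0.2508] 0.1901
[0.5733 0.2626] 0.1786
[0.5753 0.2745] 0.1778
[0.5773 0.2863] 0.1777
```

View pics/w2.png

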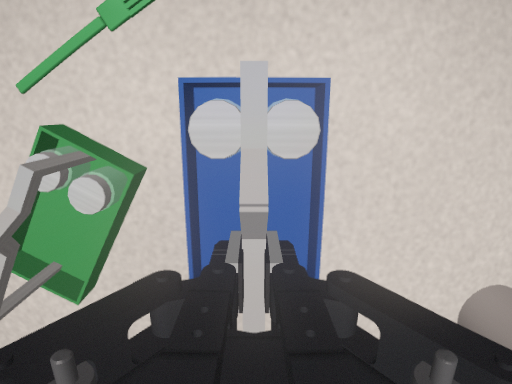

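The caddy is held level. The bar top is at 0.178 m along its whole length, so it has not rotated in the grip, and the load reads about 5 N. Next I carry it to a point short of the hook tip.

```bash

python3 -m handwheel '[[[-1,0,0,-1,0,0,0],[-1,0,0,-3,0,0,0],[-1,0,0,-5.5,0,0,0],[-1,0,0,-8,0,0,0],[-1,0,0,-9.7,0,0,0],[-1,0,0,-10.5,0,0,0],[-1,0,0,-10.5,0,0,0]]]'
python3 -c "
from h import *
print(delta([.50,-.227,.256],6))"
```

```text
time_s: 6.42
eef_pos: [0.5642, 0.2115, 0.2585]
eef_rot: [0.0, 0.764, 0.645, 0.0]
wrist_force: [-0.3, -0.1, -5.1]
opening: 0.105
grasp_force: 59.2
(array([-44.31,   1.01,   0.24]), array([ 4.000e-02, -1.000e-02, -1.563e+01]))
```

```bash

python3 -m handwheel '[[[-1,-1,0,0,0,0,-1],[-1,-3,0.1,0,0,0,-2],[-1,-6.5,0.2,0,0,0,-4],[-1,-11,0.3,0,0,0,-6],[-1,-16,0.4,0,0,0,-8],[-1,-21,0.5,0,0,0,-10],[-1,-26,0.6,0,0,0,-12],[-1,-31,0.7,0,0,0,-14],[-1,-35,0.8,0,0,0,-15.5],[-1,-38,0.9,0.1,0,0,-15.5]]]'
python3 -m handwheel '[[[-1,-2.4,0,0,0,0,0],[-1,-4.3,0,0,0,0,0],[-1,-5.6,0,0,0,0,0],[-1,-6.2,0,0,0,0,0],[-1,-6.2,0,0,0,0,0],[-1,-6.2,0,0,0,0,0]]]'
python3 - <<'E'
from h import *
T=pose(); print(T.round(4))
out=[]
for n in('wrist','side','top'):
    c=grab(n); np.savez('pics/b_'+n,**c); out.append(c['frame'])
f=lambda z:cv2.resize(z,None,fx=300/z.shape[0],fy=300/z.shape[0],interpolation=3)[:,:400]
a=f(out[0]); b=f(out[1][110:230,150:310]); d=f(out[2][130:250,230:390])
cv2.imwrite('pics/b.png',np.vstack([np.hstack([a,b]),np.hstack([d,0*d])]))
E
```

```text
time_s: 7.68
eef_pos: [0.5081, -0.1668, 0.2561]
eef_rot: [-0.001, 0.67, 0.742, -0.0]
wrist_force: [0.2, 0.0, -5.5]
opening: 0.107
grasp_force: 59.1
time_s: 8.43
eef_pos: [0.5158, -0.2256, 0.257]
eef_rot: [-0.0, 0.67, 0.743, 0.0]
wrist_force: [-1.0, -0.8, -5.3]
opening: 0.105
grasp_force: 59.2
[[-1.030e-01  9.947e-01 -1.000e-04  5.158e-01]
 [ 9.947e-01  1.030e-01  4.000e-04 -2.256e-01]
 [ 4.000e-04 -1.000e-04 -1.000e+00  2.570e-01]
 [ 0.000e+00  0.000e+00  0.000e+00  1.000e+00]]
```

View pics/b.png

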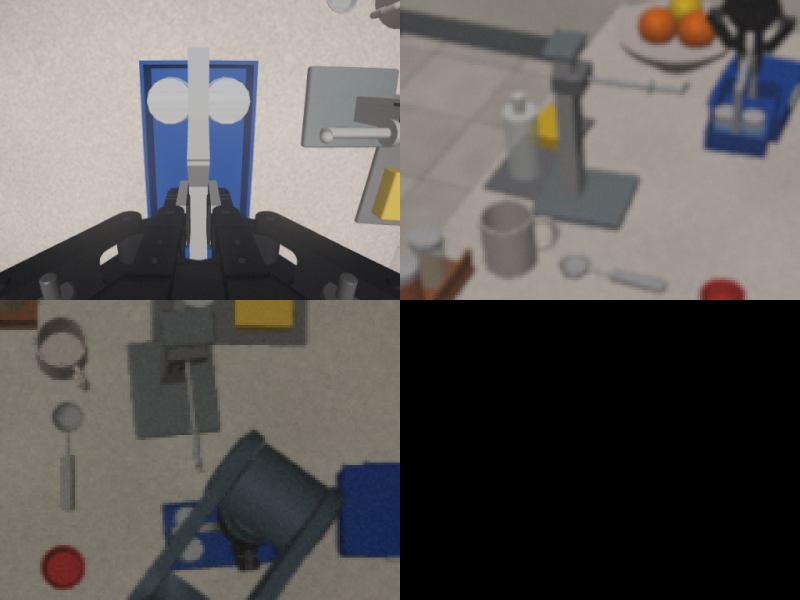

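The wrist view shows the hook tip at (327,135) and the arm running right to the collar at (393,128), with the notch at (198,172). The caddy is still short of the tip. Next I measure the hook from this view.

```bash
python3 - <<'E'
from h import *
for n in('wrist','side','top'):
    d=np.load(f'pics/b_{n}.npz'); c={k:d[k] for k in d}; P=cloud(c)
    b=(P[...,2]>.222)&(P[...,2]<.265)&(P[...,0]>.585)&(P[...,0]<.70)&(abs(P[...,1]+.178)<.03)
    Q=P[b]; print(n,len(Q))
    v=cv2.fitLine(Q[:,:2].astype(np.float32),cv2.DIST_HUBER,0,1e-3,1e-3).ravel(); print('heading',np.degrees(np.arctan2(v[1],v[0])),v[2:])
    for x in np.arange(.588,.70,.006):
        s=abs(Q[:,0]-x)<.003
        if s.sum()>1: print(x.round(3),s.sum(),np.median(Q[s,1]).round(4),np.ptp(Q[s,1]).round(4),'z',np.median(Q[s,2]).round(4),Q[s,2].max().round(4))
    if n=='wrist':
        Q,v,t=barfit(P,[.515,-.2],.275,.31); print('handle',np.degrees(np.arctan2(v[1],v[0]))); prof(Q,v,t)
E
```

```text
wrist 2069
heading 5.691633 [ 0.62771744 -0.17762432]
0.588 77 -0.182 0.006 z 0.2546 0.2578
0.594 194 -0.1805 0.0078 z 0.256 0.2587
0.6 37 -0.1777 0.0031 z 0.2406 0.2487
0.606 128 -0.1793 0.008 z 0.2405 0.2429
0.612 155 -0.1795 0.0084 z 0.2406 0.2426
0.618 166 -0.1787 0.0084 z 0.2407 0.2425
0.624 153 -0.1779 0.0085 z 0.2405 0.2424
0.63 145 -0.1774 0.0079 z 0.2405 0.2428
0.636 134 -0.1769 0.0079 z 0.2405 0.2428
0.642 143 -0.1761 0.0147 z 0.2404 0.2464
0.648 728 -0.175 0.02 z 0.2412 0.2482
0.654 9 -0.1819 0.0046 z 0.2445 0.2457
handle -84.11325
[ 0.5078 -0.1428] 0.2823
[ 0.509  -0.1547] 0.2823
[ 0.5103 -0.1667] 0.2824
[ 0.5115 -0.1786] 0.2876
[ 0.5127 -0.1905] 0.2979
[ 0.514  -0.2025] 0.2916
[ 0.5152 -0.2144] 0.3008
[ 0.5164 -0.2263] 0.2935
[ 0.5176 -0.2383] 0.2835
[ 0.5189 -0.2502] 0.2831
side 75
heading 6.4397874 [ 0.65256387 -0.17411414]
0.594 6 -0.1822 0.0089 z 0.2508 0.2559
0.6 6 -0.1766 0.0042 z 0.2425 0.2527
0.606 2 -0.1805 0.0019 z 0.2377 0.2392
0.612 4 -0.177 0.004 z 0.239 0.241
0.618 2 -0.1792 0.0034 z 0.236 0.2394
0.624 5 -0.1785 0.0057 z 0.237 0.2401
0.63 5 -0.1777 0.0047 z
[... 508 characters left out ...]
 0.2541 0.2571
0.594 3 -0.1815 0.0039 z 0.2588 0.2618
0.6 2 -0.1784 0.0024 z 0.2421 0.2469
0.606 5 -0.178 0.0041 z 0.2399 0.2402
0.612 4 -0.1784 0.0046 z 0.2422 0.2455
0.618 3 -0.18 0.0038 z 0.2421 0.2429
0.624 6 -0.177 0.0074 z 0.2385 0.2423
0.63 4 -0.1768 0.0074 z 0.2364 0.2438
0.636 3 -0.1741 0.0027 z 0.2367 0.2439
0.642 6 -0.1748 0.0096 z 0.2384 0.2502
0.648 10 -0.175 0.0175 z 0.2443 0.2457
0.654 4 -0.1717 0.0067 z 0.2381 0.2455
0.66 5 -0.1736 0.0069 z 0.2394 0.2475
0.666 4 -0.172 0.0036 z 0.237 0.238
0.672 3 -0.1699 0.0043 z 0.2413 0.2413
0.678 5 -0.173 0.0046 z 0.2421 0.2473
0.684 3 -0.1697 0.006 z 0.2426 0.2435
0.69 6 -0.17 0.0078 z 0.2367 0.2438
0.696 5 -0.1698 0.0073 z 0.2392 0.2407
```

```bash

python3 -m handwheel '[[[-1,0.1,0,0.3,0,0,0],[-1,0.2,1,0.5,0,0,0],[-1,0.2,2.2,0.5,0,0,0],[-1,0.2,3.6,0.5,0,0,0],[-1,0.2,5,0.5,0,0,0],[-1,0.2,6.4,0.5,0,0,0],[-1,0.2,7.8,0.5,0,0,0],[-1,0.2,9.2,0.5,0,0,0],[-1,0.2,10.2,0.5,0,0,0],[-1,0.2,11,0.5,0,0,0]]]'
python3 -m handwheel '[[[-1,0,0.3,0,0,0,0],[-1,0,0.4,0,0,0,0],[-1,0,0.4,0,0,0,0],[-1,0,0.4,0,0,0,0],[-1,0,0.4,0,0,0,0]]]'
python3 - <<'E'
from h import *
T=pose(); print(T.round(4)); F=[]
for i in range(6):
    c=grab('wrist'); o=status.get_obs(); F.append(np.r_[o['wrist_force'],o['torque']])
print(np.mean(F,0).round(3),np.std(F,0).round(3))
np.savez('pics/d_wrist',**c); s=grab('side')
f=lambda z:cv2.resize(z,None,fx=300/z.shape[0],fy=300/z.shape[0],interpolation=3)[:,:400]
cv2.imwrite('pics/d.png',np.hstack([f(c['frame']),f(s['frame'][110:230,150:310])]))
P=cloud(c); Q,v,t=barfit(P,T[:2,3]+[0,.03],.26,.31); print('handle',np.degrees(np.arctan2(v[1],v[0]))); prof(Q,v,t)
E
```

```text
time_s: 9.82
eef_pos: [0.6255, -0.213, 0.2519]
eef_rot: [-0.0, 0.67, 0.742, -0.0]
wrist_force: [-0.9, 0.1, -5.6]
opening: 0.103
grasp_force: 59.2
time_s: 10.45
eef_pos: [0.6287, -0.2128, 0.2522]
eef_rot: [0.0, 0.67, 0.742, -0.0]
wrist_force: [0.1, 0.4, -4.9]
opening: 0.104
grasp_force: 59.2
[[-1.020e-01  9.948e-01  0.000e+00  6.287e-01]
 [ 9.948e-01  1.020e-01 -1.000e-04 -2.128e-01]
 [-1.000e-04  0.000e+00 -1.000e+00  2.522e-01]
 [ 0.000e+00  0.000e+00  0.000e+00  1.000e+00]]
[ 8.40e-02  1.31e-01 -5.06e+00 -1.75e-01 -3.00e-03  2.00e-03] [0.763 0.646 0.445 0.022 0.021 0.024]
handle -84.3885
[ 0.6211 -0.1299] 0.2773
[ 0.6223 -0.1419] 0.2773
[ 0.6235 -0.1538] 0.2774
[ 0.6247 -0.1658] 0.2827
[ 0.6258 -0.1777] 0.2929
[ 0.627  -0.1896] 0.2864
[ 0.6282 -0.2016] 0.3003
[ 0.6294 -0.2135] 0.3016
[ 0.6305 -0.2255] 0.2907
[ 0.6317 -0.2374] 0.2782
```

View pics/d.png

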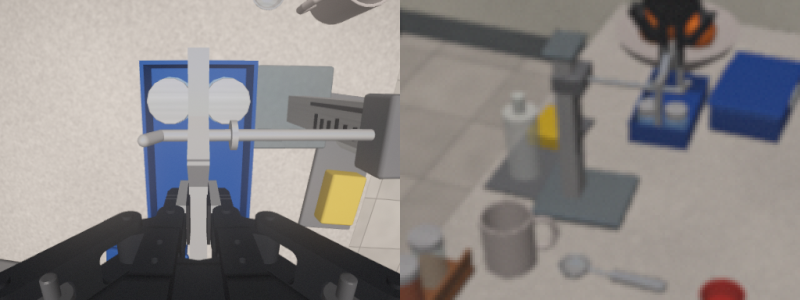

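The arm lies under the bar, between tip (148,140) and collar (234,135), in line with the notch. A longer force average comes next, plus a check of the hook line.

```bash
cat >> h.py <<'E'
def force(n):
    F=[]
    for i in range(n):
        camera('side'); o=status.get_obs(); F.append(np.r_[o['wrist_force'],o['torque']])
    F=np.array(F); print('F',F.mean(0).round(3),'sem',(F.std(0)/n**.5).round(3),'grip',o['grasp_force'],'t',o['time_s'])
E
python3 - <<'E'
from h import *
d=np.load('pics/d_wrist.npz'); c={k:d[k] for k in d}; P=cloud(c)
b=(P[...,2]>.236)&(P[...,2]<.246)&(P[...,0]>.60)&(P[...,0]<.69)&(abs(P[...,1]+.178)<.03)
Q=P[b]
for x in np.arange(.603,.69,.006):
    s=abs(Q[:,0]-x)<.003
    if s.sum()>5: print(x.round(3),Q[s,1].min().round(4),Q[s,1].max().round(4),np.percentile(Q[s,2],90).round(4))
force(20)
E
```

```text
0.603 -0.1842 -0.1768 0.2448
0.609 -0.1839 -0.1757 0.2415
0.615 -0.1832 -0.175 0.2416
0.621 -0.1827 -0.1752 0.2421
0.633 -0.1813 -0.1733 0.2414
0.639 -0.181 -0.1724 0.2416
0.645 -0.1855 -0.1659 0.2445
0.651 -0.1852 -0.1656 0.2455
0.657 -0.1784 -0.1706 0.2417
0.663 -0.1779 -0.1699 0.2416
0.669 -0.1772 -0.1692 0.2416
0.675 -0.1767 -0.1686 0.2417
0.681 -0.1759 -0.1685 0.2417
0.687 -0.1753 -0.1679 0.2417
F [ 1.59e-01 -4.10e-02 -5.31e+00 -1.79e-01 -2.10e-02 -1.00e-03] sem [0.102 0.085 0.102 0.005 0.007 0.006] grip 59.159258008003235 t 11.8
```

```bash

python3 -m handwheel '[[[-1,0,0,0.2,0,0,0],[-1,0,0,0.45,0,0,0],[-1,0,0,0.7,0,0,0],[-1,0,0,0.95,0,0,0],[-1,0,0,1.2,0,0,0],[-1,0,0,1.45,0,0,0],[-1,0,0,1.7,0,0,0],[-1,0,0,1.95,0,0,0],[-1,0,0,2.2,0,0,0],[-1,0,0,2.4,0,0,0]]]'
```

```text
time_s: 13.05
eef_pos: [0.6289, -0.2127, 0.2279]
eef_rot: [-0.0, 0.67, 0.742, 0.0]
wrist_force: [-0.4, 0.1, -5.4]
opening: 0.098
grasp_force: 59.2
```

```bash

python3 -m handwheel '[[[-1,0,0,0.2,0,0,0],[-1,0,0,0.4,0,0,0],[-1,0,0,0.6,0,0,0],[-1,0,0,0.8,0,0,0],[-1,0,0,0.95,0,0,0],[-1,0,0,1.1,0,0,0],[-1,0,0,1.25,0,0,0],[-1,0,0,1.4,0,0,0],[-1,0,0,1.55,0,0,0],[-1,0,0,1.7,0,0,0]]]'
python3 -c "
from h import *
force(6);c=grab('wrist');P=cloud(c);print(pose()[:3,3])
b=(P[...,2]>.21)&(P[...,2]<.246)&(abs(P[...,0]-.635)<.05)&(abs(P[...,1]+.178)<.008);Q=P[b]
for x in(.606,.612,.617,.665,.675): print(np.percentile(Q[abs(Q[:,0]-x)<.003,2],90))
Q,v,t=barfit(P,pose()[:2,3]+[0,.03],.23,.27);prof(Q,v,t)"
```

```text
time_s: 14.3
eef_pos: [0.629, -0.2127, 0.2111]
eef_rot: [0.0, 0.67, 0.742, 0.0]
wrist_force: [-0.3, 0.6, -4.5]
opening: 0.102
grasp_force: 59.3
F [-4.250e-01  6.830e-01 -3.592e+00 -2.900e-02  4.000e-02  2.000e-03] sem [0.196 0.08  0.245 0.017 0.01  0.012] grip 59.34232950210571 t 14.6
[ 0.62891226 -0.21266005  0.21114424]
0.2359703975057286
0.23585453769450296
0.23598117280649394
0.23587360402649551
0.23596216381755933
[ 0.5846 -0.2143] 0.2674
[ 0.5959 -0.2102] 0.2683
[ 0.6072 -0.2062] 0.2515
[ 0.6185 -0.2022] 0.2377
[ 0.6298 -0.1981] 0.2447
[ 0.6411 -0.1941] 0.237
[ 0.6524 -0.19  ] 0.2648
[ 0.6637 -0.186 ] 0.2355
[ 0.675 -0.182] 0.2349
[ 0.6863 -0.1779] 0.2349
[ 0.6976 -0.1739] 0.2348
[ 0.7089 -0.1698] 0.2348
[ 0.7202 -0.1658] 0.2348
[ 0.7315 -0.1618] 0.2347
```

The hook has taken up load: it is about 5.6 mm down and the hand's share has dropped to 3.6 N. I keep lowering.

```bash

python3 -m handwheel '[[[-1,0,0,0.1,0,0,0],[-1,0,0,0.25,0,0,0],[-1,0,0,0.45,0,0,0],[-1,0,0,0.65,0,0,0],[-1,0,0,0.85,0,0,0],[-1,0,0,1.05,0,0,0],[-1,0,0,1.25,0,0,0],[-1,0,0,1.45,0,0,0],[-1,0,0,1.65,0,0,0],[-1,0,0,1.8,0,0,0]]]'
python3 -m handwheel '[[[-1,0,0,0.15,0,0,0],[-1,0,0,0.35,0,0,0],[-1,0,0,0.55,0,0,0],[-1,0,0,0.75,0,0,0],[-1,0,0,0.95,0,0,0],[-1,0,0,1.15,0,0,0],[-1,0,0,1.35,0,0,0],[-1,0,0,1.5,0,0,0],[-1,0,0,1.6,0,0,0],[-1,0,0,1.6,0,0,0]]]'
cat >> h.py <<'E'
def hook():
    c=grab('wrist');P=cloud(c)
    b=(P[...,2]>.15)&(P[...,2]<.25)&(abs(P[...,0]-.635)<.05)&(abs(P[...,1]+.178)<.008);Q=P[b]
    for x in(.606,.612,.617,.665,.675): print((.2416-np.percentile(Q[abs(Q[:,0]-x)<.003,2],90)).round(4),end=' ')
    print('TCP',pose()[:3,3].round(4)); return c
E
python3 -c "
from h import *
force(14);hook()"
```

```text
time_s: 15.9
eef_pos: [0.6289, -0.2127, 0.193]
eef_rot: [0.0, 0.67, 0.742, 0.0]
wrist_force: [-0.3, 1.1, -2.5]
opening: 0.103
grasp_force: 59.5
time_s: 17.15
eef_pos: [0.6289, -0.2127, 0.1771]
eef_rot: [0.0, 0.67, 0.742, 0.0]
wrist_force: [-0.7, 1.7, -0.6]
opening: 0.103
grasp_force: 59.7
F [-0.382  1.562 -1.238  0.22   0.041  0.008] sem [0.12  0.144 0.139 0.006 0.009 0.007] grip 59.68278408050537 t 17.85
0.0394 0.0396 0.0396 0.0395 0.0394 TCP [ 0.6289 -0.2127  0.1771]
```

The hook is down 39.5 mm, so W ≈ 5.3 N. The sideways force of +1.6 N in y means the hook bears on the notch's +y wall, so I ease the caddy toward +y and measure again.

```bash

python3 -m handwheel '[[[-1,0.05,0,0,0,0,0],[-1,0.1,0,0,0,0,0],[-1,0.15,0,0,0,0,0],[-1,0.15,0,0,0,0,0],[-1,0.15,0,0,0,0,0]]]'
python3 -c "
from h import *
force(12);hook()"
```

```text
time_s: 18.52
eef_pos: [0.6288, -0.2114, 0.1772]
eef_rot: [0.0, 0.67, 0.742, -0.0]
wrist_force: [0.6, -1.6, -1.4]
opening: 0.1
grasp_force: 59.7
F [ 0.202 -1.19  -1.093 -0.226 -0.04   0.009] sem [0.092 0.242 0.107 0.018 0.012 0.007] grip 59.715376496315 t 19.125
0.0381 0.0381 0.0384 0.0383 0.0382 TCP [ 0.6288 -0.2114  0.1771]
```

```bash

python3 -m handwheel '[[[-1,-0.05,0,0.1,0,0,0],[-1,-0.05,0,0.25,0,0,0],[-1,-0.05,0,0.4,0,0,0],[-1,-0.05,0,0.55,0,0,0],[-1,-0.05,0,0.7,0,0,0],[-1,-0.05,0,0.85,0,0,0],[-1,-0.05,0,1,0,0,0],[-1,-0.05,0,1.1,0,0,0],[-1,-0.05,0,1.2,0,0,0],[-1,-0.05,0,1.2,0,0,0]]]'
python3 -c "
from h import *
force(25);hook()"
```

```text
time_s: 20.42
eef_pos: [0.6288, -0.2115, 0.165]
eef_rot: [-0.0, 0.67, 0.742, 0.0]
wrist_force: [-0.5, 2.7, -0.6]
opening: 0.102
grasp_force: 59.8
F [-2.640e-01  3.625e+00 -3.430e-01  5.450e-01  2.600e-02  3.000e-03] sem [0.109 0.148 0.103 0.018 0.005 0.005] grip 59.818886518478394 t 21.675
0.0501 0.0503 0.0503 0.0504 0.0503 TCP [ 0.6288 -0.2116  0.165 ]
```

```bash

python3 -m handwheel '[[[-1,0.03,0,0,0,0,0],[-1,0.05,0,0,0,0,0],[-1,0.05,0,0,0,0,0],[-1,0.05,0,0,0,0,0]]]'
python3 -c "
from h import *
force(10);c=hook()
P=cloud(c);T=pose();b=(P[...,2]>T[2,3]+.02)&(P[...,2]<T[2,3]+.05)&(P[...,1]>-.195)&(P[...,1]<-.1)&(abs(P[...,0]-.622)<.012);Q=P[b]
for y in np.arange(-.19,-.11,.004):
  s=abs(Q[:,1]-y)<.002
  if s.any(): print(y.round(3),np.median(Q[s,2]).round(4),end=';')"
```

```text
time_s: 22.22
eef_pos: [0.6288, -0.2115, 0.1651]
eef_rot: [0.0, 0.67, 0.742, -0.0]
wrist_force: [-0.4, 2.4, -0.1]
opening: 0.1
grasp_force: 59.8
F [-0.237  1.152 -0.002  0.18   0.008  0.007] sem [0.24  0.195 0.138 0.026 0.012 0.007] grip 59.85099971294403 t 22.725
0.0502 0.0502 0.0502 0.05 0.05 TCP [ 0.6288 -0.2114  0.1651]
-0.19 0.1979;-0.186 0.2019;-0.182 0.2041;-0.178 0.2054;-0.174 0.2045;-0.17 0.2011;-0.166 0.197;-0.162 0.1932;-0.158 0.191;-0.154 0.1909;-0.15 0.191;-0.146 0.1909;-0.142 0.191;-0.138 0.1909;-0.134 0.191;-0.13 0.1911;
```

```bash

python3 -m handwheel '[[[-1,0.03,0,0.05,0,0,0],[-1,0.03,0,0.1,0,0,0],[-1,0.03,0,0.15,0,0,0],[-1,0.03,0,0.15,0,0,0],[-1,0.03,0,0.15,0,0,0]]]'
python3 -c "
from h import *
force(40);hook()"
```

```text
time_s: 23.4
eef_pos: [0.6288, -0.2114, 0.1637]
eef_rot: [0.0, 0.67, 0.742, -0.0]
wrist_force: [0.4, -3.3, 1.0]
opening: 0.103
grasp_force: 59.9
F [ 0.351 -5.069 -0.158 -0.754 -0.038  0.008] sem [0.086 0.109 0.08  0.009 0.005 0.005] grip 59.86781895160675 t 25.4
0.0514 0.0515 0.0515 0.0515 0.0516 TCP [ 0.6288 -0.2113  0.1637]
```

```bash

python3 -m handwheel '[[[-1,-0.03,0,0.0,0,0,0],[-1,-0.03,0,0.0,0,0,0],[-1,-0.03,0,0,0,0,0]]]'
python3 -c "
from h import *
force(8);force(8);print(pose()[:3,3])"
```

```text
time_s: 25.82
eef_pos: [0.6288, -0.2113, 0.1636]
eef_rot: [0.0, 0.67, 0.742, -0.0]
wrist_force: [0.5, -5.0, 0.5]
opening: 0.104
grasp_force: 59.9
F [ 0.378 -4.81  -0.411 -0.737 -0.068 -0.014] sem [0.161 0.091 0.157 0.011 0.008 0.008] grip 59.86864686012268 t 26.225
F [ 0.241 -5.199 -0.281 -0.76  -0.074 -0.   ] sem [0.205 0.284 0.108 0.008 0.006 0.005] grip 59.868358969688416 t 26.625
[ 0.62875511 -0.21127192  0.16358693]
```

```bash

python3 -m handwheel '[[[-1,-0.03,0,0.0,0,0,0],[-1,-0.05,0,0.0,0,0,0],[-1,-0.05,0,0,0,0,0],[-1,-0.05,0,0,0,0,0]]]'
python3 -c "
from h import *
force(8);force(8);print(pose()[:3,3])"
```

```text
time_s: 27.12
eef_pos: [0.6288, -0.2114, 0.1635]
eef_rot: [-0.0, 0.67, 0.742, 0.0]
wrist_force: [0.3, -2.4, -0.1]
opening: 0.102
grasp_force: 59.9
F [ 0.373 -1.428  0.109 -0.208 -0.083 -0.014] sem [0.215 0.339 0.091 0.023 0.01  0.007] grip 59.87421691417694 t 27.525
F [ 0.807 -0.397  0.145 -0.024 -0.064 -0.006] sem [0.091 0.179 0.183 0.013 0.007 0.007] grip 59.87427234649658 t 27.925
[ 0.62872948 -0.21143486  0.1634749 ]
```

```bash
python3 -c "
from h import *
force(10);force(10);hook()"
```

```text
F [ 0.261  1.127 -0.06   0.183 -0.053 -0.009] sem [0.192 0.169 0.152 0.018 0.007 0.008] grip 59.874876737594604 t 28.425Traceback (most recent call last):
  File "<string>", line 3, in <module>
    force(10);force(10);hook()
              ~~~~~^^^^
  File "h.py", line 32, in force
    camera('side'); o=status.get_obs(); F.append(np.r_[o['wrist_force'],o['torque']])
    ~~~~~~^^^^^^^^
ValueError: 200 camera calls are used up
```

The hand's vertical share is now about 0 (−0.06 ± 0.15 N), with the hook at about 51.5 mm and little sideways force. I release.

```bash

python3 -m handwheel '[[[-0.7,0,0,0,0,0,0],[-0.5,0,0,0,0,0,0],[-0.3,0,0,0,0,0,0],[-0.2,0,0,0,0,0,0],[-0.1,0,0,0,0,0,0],[0,0,0,0,0,0,0],[0,0,0,0,0,0,0],[0,0,0,0,0,0,0],[0,0,0,0,0,0,0]]]'
```

```text
time_s: 30.0
eef_pos: [0.6288, -0.2117, 0.1636]
eef_rot: [-0.0, 0.67, 0.742, 0.0]
wrist_force: [-0.5, -0.5, -0.3]
opening: 0.499
grasp_force: 0.0
```

```bash

python3 -m handwheel '[[[0,0,0,-0.5,0,0,0],[0,0,0,-1.5,0,0,0],[0,0,0,-3,0,0,0],[0,0,0,-5,0,0,0],[0,0,0,-7,0,0,0],[0,0,0,-9,0,0,0],[0,0,0,-11,0,0,0],[0,0,0,-13,0,0,0],[0,0,0,-14,0,0,0],[0,0,0,-14,0,0,0]]]'
python3 -m handwheel '[[[0,0,0,0,0,0,0],[0,0,0,0,0,0,0],[0,0,0,0,0,0,0],[0,0,0,0,0,0,0],[0,0,0,0,0,0,0],[0,0,0,0,0,0,0],[0,0,0,0,0,0,0],[0,0,0,0,0,0,0],[0,0,0,0,0,0,0],[0,0,0,0,0,0,0]]]'
python3 -m handwheel '[[[0,0,0,0,0,0,0],[0,0,0,0,0,0,0],[0,0,0,0,0,0,0],[0,0,0,0,0,0,0],[0,0,0,0,0,0,0],[0,0,0,0,0,0,0],[0,0,0,0,0,0,0],[0,0,0,0,0,0,0],[0,0,0,0,0,0,0],[0,0,0,0,0,0,0]]]'
```

```text
time_s: 31.25
eef_pos: [0.6291, -0.2118, 0.3045]
eef_rot: [0.001, 0.67, 0.742, 0.0]
wrist_force: [0.6, 0.3, -0.2]
opening: 0.503
grasp_force: 0.0
time_s: 32.5
eef_pos: [0.6288, -0.2117, 0.3036]
eef_rot: [0.0, 0.67, 0.742, 0.0]
wrist_force: [0.8, 0.8, -0.2]
opening: 0.497
grasp_force: 0.0
time_s: 33.75
eef_pos: [0.6288, -0.2117, 0.3036]
eef_rot: [0.0, 0.67, 0.742, -0.0]
wrist_force: [0.1, 0.2, -0.6]
opening: 0.502
grasp_force: 0.0
```

I have no camera calls left, so I let any residual swing die out before handing in.

```bash

for i in 1 2 3 4 5 6 7 8 9 10 11 12; do python3 -m handwheel '[[[0,0,0,0,0,0,0],[0,0,0,0,0,0,0],[0,0,0,0,0,0,0],[0,0,0,0,0,0,0],[0,0,0,0,0,0,0],[0,0,0,0,0,0,0],[0,0,0,0,0,0,0],[0,0,0,0,0,0,0],[0,0,0,0,0,0,0],[0,0,0,0,0,0,0]]]' | head -1; done
python3 -c "
from bench import ctrl
print(ctrl.hand_in())"
```

```text
time_s: 35.0
time_s: 36.25
time_s: 37.5
time_s: 38.75
time_s: 40.0
time_s: 41.25
time_s: 42.5
time_s: 43.75
time_s: 45.0
time_s: 46.25
time_s: 47.5
time_s: 48.75
the job is handed in; nothing more can be done
None
```

The caddy (about 5.2 N) was lowered onto the scale's hook until it carried the weight at about 52 mm down, released with the gripper raised clear and handed in at about 49 s; the camera calls had run out by then, so the final hang was not seen and no verdict came back.

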